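# Move the charged battery pack from the charger to the work light

## Task

The battery pack in the charger is charged: pinch its two orange side tabs together to unlatch it and draw it out, without tugging against the latches or crushing the tabs. Then plug it into the yellow work light and press it fully home, firmly but not hard, until it is held there and both tabs have sprung back out. Leave the other things on the bench where they are.

Things in the scene. Friction and masses are not known exactly. Their poses are not given: they have to be found in the camera images.
- pack: black battery pack with a blue top and two orange side tabs, 0.3 kg, upright in the charger at the start. Origin: centre of its plug's underside; z up, y from tab to tab. Plug 40 (x) x 32 (y) mm, z 0 to 42; head 56 x 46 mm, z 42 to 78; raised flat top 48 x 38 mm to z = 84. It fits a bay either way round. A squeeze above 40 N crushes it.
- tab_left_pad (a point): centre of the outer face of the orange tab on the pack's +y side: 29.5 mm from the pack's middle and 64 mm above its underside while sprung out. The face is 26 mm wide (x), 24 mm high (z). Over both tabs the pack measures 59 mm sprung out, 48 mm with both at their stops (still 1 mm proud of the head).
- tab_right_pad (a point): the same for the tab on the pack's -y side
- tab_left (a joint): travel of the +y tab into the pack, m: 0 sprung out, 0.0055 at its stop; its spring resists with 2.5 N, 4.7 N at the stop. A grip of 15 to 25 N holds both tabs in and carries the pack. The tab carries a hook on the plug's side, 27 to 30 mm above the underside, flat above, bevelled below; it stands 3.5 mm out of the plug, and draws fully in with the tab.
- tab_right (a joint): the same for the -y tab
- charger: black charger with green lamps, 110 (x) x 122 (y) mm, deck 28 mm high, screwed to the bench. Origin: on the bench under its bay's centre; y from latch to latch. The bay is a tower 54 x 50 mm, 40 mm above the deck, 42 x 34 mm inside (1 mm of play round the plug), with a flared mouth. A force above 30 N on it (tugging at the latches, prising) damages it.
- charger_seat (a point): centre of the charger bay's floor, 28 mm above the bench; the pack's origin is here at the start. The hooks sit under a lip on either y side of the bay, the lip's underside 31 mm above this floor, with 1 mm of play in height
- work_light: cordless LED work light, yellow 166 (x) x 102 (y) mm base screwed to the bench. Origin: on the bench under its bay's centre, axes as for the charger; same bay (tower to 68 mm above the bench). The tilted lamp head lies 55 to 137 mm behind the bay's centre (+x), 173 mm wide over its knobs, up to 118 mm high. More than 40 N on it damages it.
- light_seat (a point): centre of the light bay's floor, 28 mm up; the pack's origin is 0 to 2 mm above it when home. A sprung contact block stands 6 mm up here, resists with 10 to 14 N and lifts an unlatched pack again, usually also as the pinched tabs are let out at the bottom. With tabs free, 18 to 25 N on the middle of the pack's top bottoms it and snaps both hooks under the lips.
- tape_measure: yellow tape measure standing on the bench, 34 x 96 x 63 mm, a bystander
- hole_saw: red hole saw with a steel arbor, 59 mm across, 79 mm tall, a bystander
- nail_tin: open cream-coloured tin with nails, 69 mm across, 54 mm tall, a bystander
- screwdriver_red: screwdriver with a red handle, 200 mm long, lying on the bench, a bystander
- carpenter_pencil: flat red carpenter's pencil, 169 mm long, lying on the bench, a bystander
There are look-alikes about, which are no part of the job. Leave any green look-alike of the pack alone.

How it is judged (in metres and radians):
On the way, in this order (a step that is already met when the one before it is completed fails the run):
1. both tabs are pinched in while the pack still sits in the charger (value of joint each of tab_left, tab_right above 0.0035 m and z of pack in the frame of charger_seat below 0.012 m), for 0.1 s.
2. the pack is drawn clear of the charger (z of pack in the frame of charger_seat above 0.05 m), for 0.1 s.
At the end, for the whole second after the job is handed in: The pack stands upright in the work light's bay, let go and at rest, its underside less than 2.8 mm above the bay's floor (held by the latches) and within 4 mm of its centre, with both tabs sprung back out (less than 1.2 mm in) (horizontal distance between pack and light_seat below 0.004 m and z of pack in the frame of light_seat between -0.003 and 0.0028 m and angle between the z axis of pack and the z axis of light_seat, either way round below 0.07 rad and value of joint each of tab_left, tab_right below 0.0012 m and linear speed of pack below 0.01 m/s); the robot touches nothing.
It fails at once if the pack is tugged or prised against the charger (40 N in all) (contact force between pack and charger above 40 N).
It fails at once if the pack is forced against the work light (45 N in all) (contact force between pack and work_light above 45 N).
It fails at once if the pack is squeezed with more than 45 N on either tab (90 N in all) (contact force between the fingers and pack above 90 N).
It fails at once if a bystander is moved by more than 40 mm (distance of any of tape_measure, hole_saw, nail_tin, screwdriver_red, carpenter_pencil from where it was at the start of the episode above 0.04 m).
It also fails if it takes over 54 s, if anything falls off the work surface, if the arm or the gripper's body presses on something with over 40 N, if the wrist force passes 120 N, or if a joint passes its speed limit or range.

## Robot

A 6-joint arm with a two-finger parallel gripper is mounted at the origin on a cart in front of the work surface, level with it; the furniture and walls round the work are solid. World frame = base frame: x ahead of the robot, y to its left, z up, the work surface at z = 0. Lengths are in mm, angles in rad, forces in N, time in s.
With the tool pointing down it reaches from about 300 to 875 mm from the base axis. Payload 6.4 kg.
Tool frame: the origin (TCP) lies midway between the tips of the shut fingers; the grasp point (between the pads) lies 19 mm behind it; z points along the fingers, y is the direction in which the jaws open and shut (so a half turn about z gives the same grasp; the last joint's range is limited). The gripper opens to 88 mm and grips with 3 to 60 N. Pads are 18 mm wide; open, the fingers measure 123 mm over their backs; the gripper's body (75 mm by 187 mm) begins 45 mm behind the grasp point.
Start: joints at [-0.206, 0.181, 1.607, -0, 1.354, -0.206], TCP at [575.014, 0.015, 238.714] pointing down, gripper open.
Joint ranges: [-2.99, 2.99], [-0.89, 2.07], [0.3, 2.58], [-1.14, 4.28], [0, 2.63], [-3.12, 3.12]. Speed limits (rad/s): [2.57, 2.57, 3.01, 3.14, 3.14, 3.14].

## Interface

Orientations are given as a 3x3 rotation matrix whose columns are the frame's x, y, z axes.
In Python, from station import goto, movel, movej, gripper_to, wait, inverse_kinematics, snapshot, IKError, job_done, get_clock, get_joints, get_qvel, get_joint_efforts, get_eef_pos, get_orientation, get_force, get_ft_torque, get_grip_width gives the robot as it stands. Calls block until the motion is done:
- goto(position, orientation): joint-space move of the TCP to a pose.
- movel(position, rot=None, rate=150, force_limit=None): straight line of the TCP; rot=None keeps the orientation; rate is the mean speed in mm/s. With force_limit (N) it stops when the force on the tool has changed by that much, and returns True; else False.
- movej(angles): joint-space move.
- gripper_to(opening, squeeze=None): opening from 0.0 (shut) to 1.0 (fully open); squeeze is the grip in N (None keeps the last); returns when the fingers have stopped.
- wait(seconds).
- inverse_kinematics(position, orientation): joint angles nearest the present ones, or None.
- snapshot(name): name is "scene" or "side" or "wrist"; returns a dict with "frame" (400x640x3 uint8, red, green, blue), "depth" (400x640 float32, mm along the optical axis (not along the pixel's ray), 0 where there is no reading), "camera_matrix" (3x3 intrinsics, pixels), "distortion" ([k1, k2, p1, p2, k3] as OpenCV has them; the pictures are not rectified), "world_to_cam" (4x4, takes a point from world to camera coordinates). Camera axes: x right, y up, looking along -z (the intrinsics and any distortion apply to the point x, -y, -z); pixel columns grow to the right and rows downward; lengths in mm; the calibration is good to about 2 mm. A picture is of the moment at which its call begins.
A pose or a line that the arm cannot do raises IKError and nothing moves.
- job_done(): hands the job in, once; it reports no verdict.
Readings, each from a call of its own:
- get_clock(): time.
- get_joints(): joint angles.
- get_qvel(): joint speeds.
- get_joint_efforts(): joint torques, N m.
- get_eef_pos(): TCP position.
- get_orientation(): TCP orientation.
- get_force(): force on the tool from outside, world axes, zero at the start.
- get_ft_torque(): the same for the moment, N m.
- get_grip_width(): opening from 0.0 (shut) to 1.0 (fully open).
Only numpy, scipy, OpenCV 4.12 (cv2) and the standard library are available. Lean on these libraries where they do the work, as an engineer would, in place of code of your own. Each camera call takes 0.05 s, during which the arm holds its last target.

## Working session

There is one attempt and no reset: what is moved stays moved. The work goes in short steps, each a Python script; the robot and the scene stay as the last script left them, time stands still between calls to the robot, and variables do not carry over. Pictures are saved under pics/ and viewed, and the job is handed in when it is done.

```bash
mkdir -p pics; ls; cat > h.py <<'E'
import numpy as np, cv2
from station import *
def snap(n,fn=None):
    s=snapshot(n)
    if fn: cv2.imwrite('pics/'+fn,cv2.cvtColor(s['frame'],cv2.COLOR_RGB2BGR))
    return s
def pts(s,uv,depth=None):
    """world points of pixels uv using depth image"""
    uv=np.asarray(uv,float).reshape(-1,2)
    K=np.array(s['camera_matrix']);D=np.array(s['distortion'],float)
    n=cv2.undistortPoints(uv.reshape(-1,1,2),K,D).reshape(-1,2)
    d=s['depth'][uv[:,1].astype(int),uv[:,0].astype(int)] if depth is None else depth
    c=np.c_[n[:,0]*d,-n[:,1]*d,-d*np.ones(len(n)),np.ones(len(n))]
    return (c@np.linalg.inv(s['world_to_cam']).T)[:,:3]
def ray(s,uv,z):
    a=pts(s,uv,100.);b=pts(s,uv,1000.)
    t=(z-a[:,2])/(b[:,2]-a[:,2]); return a+t[:,None]*(b-a)
def cloud(s):
    v,u=np.mgrid[0:400,0:640]; p=pts(s,np.c_[u.ravel(),v.ravel()]).reshape(400,640,3)
    p[s['depth']<=0]=np.nan; return p
E
python3 - <<'E'
from h import *
for n in ['scene','side','wrist']:
    s=snap(n,n+'0.png'); print(n,s['camera_matrix'],s['distortion'],np.linalg.inv(s['world_to_cam'])[:3].round(2))
    np.savez('pics/'+n+'0.npz',**s)
print(get_clock(),get_force(),get_orientation())
E
```

```text
pics
scene [[424.17655481   0.         318.23214608]
 [  0.         424.17655481 205.70006382]
 [  0.           0.           1.        ]] [-0.03637058  0.          0.          0.          0.        ] [[ 6.5000e-01  5.3000e-01 -5.4000e-01  6.7000e-01]
 [-7.6000e-01  4.7000e-01 -4.5000e-01 -3.8500e+02]
 [ 1.0000e-02  7.1000e-01  7.1000e-01  7.3983e+02]]
side [[420.68915423   0.         312.13610234]
 [  0.         420.68915423 199.38092196]
 [  0.           0.           1.        ]] [-0.01160506  0.          0.          0.          0.        ] [[ 9.7000e-01 -2.1000e-01  1.5000e-01  6.6643e+02]
 [ 2.6000e-01  7.9000e-01 -5.6000e-01 -5.0633e+02]
 [-0.0000e+00  5.8000e-01  8.2000e-01  8.5852e+02]]
wrist [[305.17245221   0.         319.4466249 ]
 [  0.         305.17245221 201.11199931]
 [  0.           0.           1.        ]] [-0.03055072  0.          0.          0.          0.        ] [[ 1.0000e+00 -0.0000e+00  0.0000e+00  5.7445e+02]
 [-0.0000e+00  9.5000e-01  3.2000e-01  8.2590e+01]
 [-0.0000e+00 -3.2000e-01  9.5000e-01  3.8380e+02]]
0.15 [0.35853691 0.18429736 0.2625009 ] [[-2.22737981e-05  9.99999179e-01 -1.28143293e-03]
 [ 9.99999965e-01  2.26103239e-05  2.62602932e-04]
 [ 2.62631690e-04 -1.28142703e-03 -9.99999144e-01]]
```

View pics/scene0.png

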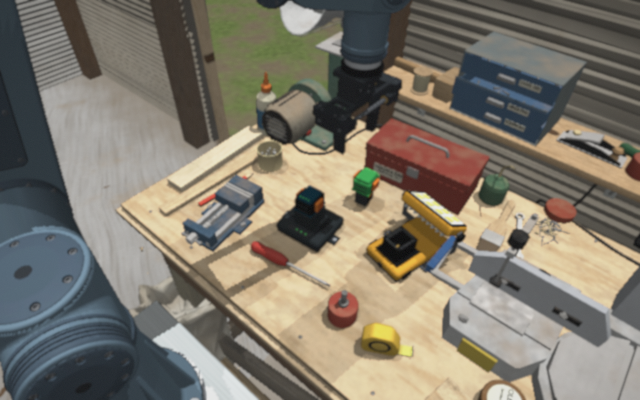

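View pics/side0.png

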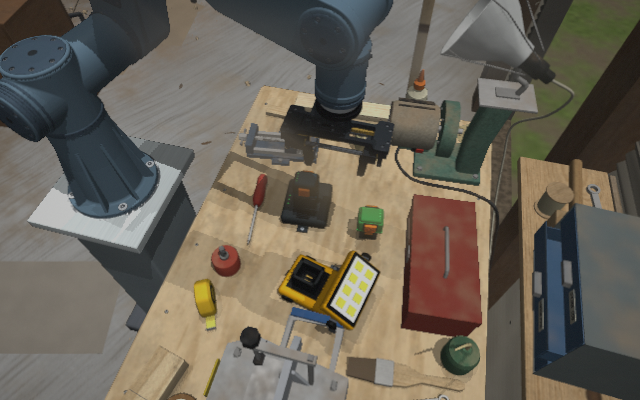

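View pics/wrist0.png

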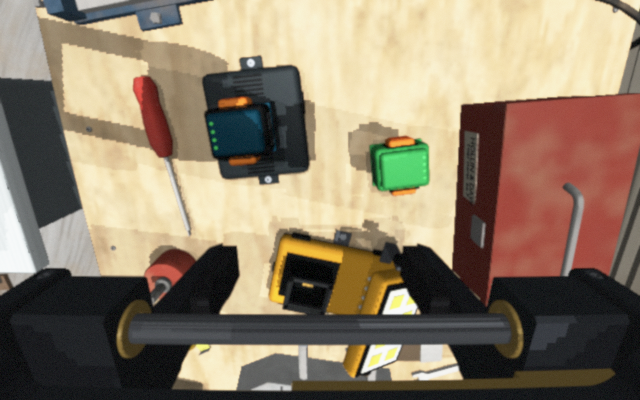

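Candidates: the black pack with the blue top and orange tabs, in the black charger (wrist (240,130), scene (311,200), side (307,195)). The green look-alike stands loose on the bench (wrist (400,165), scene (366,183)). I choose the first. Next: a close crop and measurement.

```bash
python3 - <<'E'
from h import *
s=dict(np.load('pics/wrist0.npz')); P=cloud(s); f=s['frame']
c=cv2.resize(cv2.cvtColor(f[50:320,190:450],cv2.COLOR_RGB2BGR),None,fx=2.2,fy=2.2,interpolation=2); cv2.imwrite('pics/crop0.png',c)
hsv=cv2.cvtColor(f,cv2.COLOR_RGB2HSV)
R=np.zeros((400,640),bool);R[60:190,195:315]=1
# pack top by height
z=P[...,2]
print('z hist pack',np.histogram(z[R&np.isfinite(z)],bins=np.arange(0,130,6)))
def rect(m,name):
    p=P[m][:,:2].astype(np.float32); r=cv2.minAreaRect(p); print(name,m.sum(),np.round(r[0],1),np.round(r[1],1),round(r[2],1),'z',np.median(P[m][:,2]).round(1))
rect(R&(z>108),'top'); rect(R&(z>98),'head')
rect(R&(z>20)&(z<36),'deck')
o=R&(hsv[...,0]<16)&(hsv[...,1]>170)&(hsv[...,2]>90)&(z>70)
n,l,st,ce=cv2.connectedComponentsWithStats(o.astype(np.uint8))
for i in range(1,n):
    if st[i,4]>20: print('orange',st[i],P[l==i].mean(0).round(1),P[l==i].min(0).round(1),P[l==i].max(0).round(1))
L=np.zeros((400,640),bool);L[225:315,265:360]=1
print('z hist light',np.histogram(z[L&np.isfinite(z)],bins=np.arange(0,130,6)))
rect(L&(z>62)&(z<74),'tower')
E
```

```text
z hist pack (array([2817,   58,   29,  343, 5784,   67,   40,   38,   39,   45,   20,
         29,   91,   53,   60,   69,  147, 1172, 2280,    8,    0]), array([  0,   6,  12,  18,  24,  30,  36,  42,  48,  54,  60,  66,  72,
        78,  84,  90,  96, 102, 108, 114, 120, 126]))
top 2288 [499.2  54.8] [47.8 45.3] 5.5 z 111.8
head 3582 [498.9  54.4] [56.4 60.6] 5.2 z 111.1
deck 6161 [501.8  54.1] [110.8 122.3] 4.8 z 27.7
orange [219  97  32  11 232] [497.7  80.9 102.6] [484.9  76.6  84.6] [509.8  85.  108.3]
orange [229 157  28   8 164] [502.3  28.6 104.2] [489.3  25.1 101.8] [514.5  32.7 107.5]
z hist light (array([1347,   42,  152,  382, 3639,  283,  190,  198,  187,  150,  379,
        579,    0,    0,    3,    1,    0,    0,    0,    0,    0]), array([  0,   6,  12,  18,  24,  30,  36,  42,  48,  54,  60,  66,  72,
        78,  84,  90,  96, 102, 108, 114, 120, 126]))
tower 872 [ 558.3 -145.6] [51.3 55.7] 77.6 z 67.1
```

View pics/crop0.png

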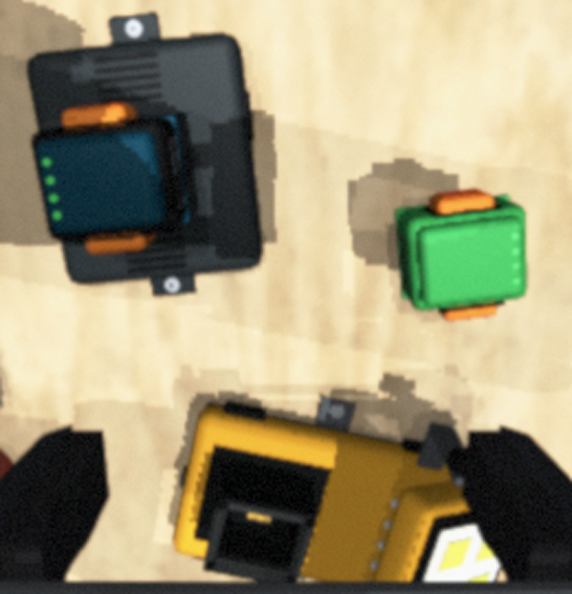

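The crop shows the black/blue-topped pack with two orange tabs seated in the charger (crop (100,180)), and the green pack loose on the bench (crop (465,250)). I'll take closer views in the grasp orientation over both bays.

```bash
cat >> h.py <<'E'
def ori(deg):
    a=np.radians(deg); y=np.array([-np.sin(a),np.cos(a),0]); z=np.array([0,0,-1.]); return np.c_[np.cross(y,z),y,z]
E
python3 - <<'E'
from h import *
print(get_joints(), inverse_kinematics([499.5,54.6,250],ori(5)), inverse_kinematics([499.5,54.6,73],ori(5)), inverse_kinematics([558,-145,73],ori(-12.4)))
goto([558,-145,250],ori(-12.4)); wait(.3)
s=snap('wrist','wlight1.png'); np.savez('pics/wlight1.npz',**s)
goto([499.5,54.6,250],ori(5)); wait(.3)
s=snap('wrist','wpack1.png'); np.savez('pics/wpack1.npz',**s)
print(get_eef_pos(),get_clock())
E
```

```text
[-2.06279423e-01  1.81371689e-01  1.60772264e+00 -5.55725125e-06
  1.35380638e+00 -2.06300665e-01] [-1.27764806e-01  6.39207663e-03  1.77284466e+00 -4.44089210e-16
  1.36235591e+00 -1.78582760e+00] [-1.27764806e-01  2.43471665e-01  1.90922004e+00 -4.44089210e-16
  9.88900945e-01 -1.78582760e+00] [-4.60008095e-01  3.85175781e-01  1.71850211e+00 -4.44089210e-16
  1.03791476e+00 -1.81438359e+00]
[499.73945416  53.77417784 249.83420158] 3.125
```

View pics/wlight1.png

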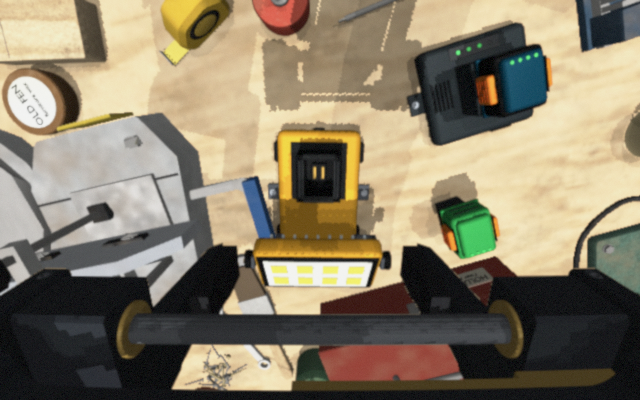

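View pics/wpack1.png

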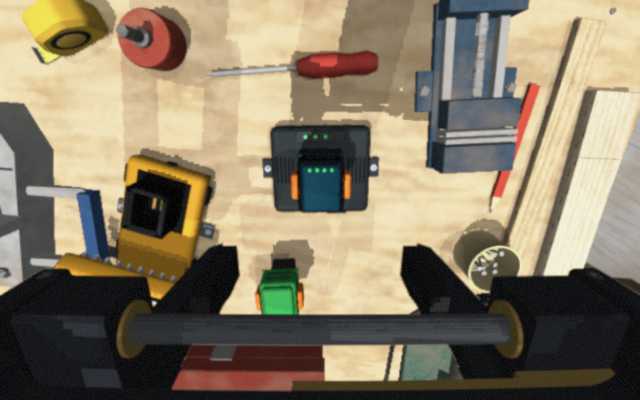

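```bash
python3 - <<'E'
from h import *
for i in range(4): print(get_eef_pos(),get_qvel().round(4) if hasattr(get_qvel(),'round') else '')
print(get_joints())
s=dict(np.load('pics/wlight1.npz'));P=cloud(s);z=P[...,2]
print(np.linalg.inv(s['world_to_cam'])[:3].round(3))
def rect(m,name):
    p=P[m][:,:2].astype(np.float32); r=cv2.minAreaRect(p); print(name,m.sum(),np.round(r[0],1),np.round(r[1],1),round(r[2],1),'z',np.median(P[m][:,2]).round(1))
near=np.hypot(P[...,0]-558,P[...,1]+145)<42
rect(near&(z>64.5)&(z<72),'tower')
rect(near&(z<55)&(z>20)&(np.hypot(P[...,0]-558,P[...,1]+145)<20),'inside')
s=dict(np.load('pics/wpack1.npz'));P=cloud(s);z=P[...,2]
print(np.linalg.inv(s['world_to_cam'])[:3].round(3))
near=np.hypot(P[...,0]-500,P[...,1]-55)<42
rect(near&(z>109),'top');rect(near&(z>102),'head')
hsv=cv2.cvtColor(s['frame'],cv2.COLOR_RGB2HSV)
o=near&(hsv[...,0]<16)&(hsv[...,1]>150)&(hsv[...,2]>80)&(z>75)
n,l,st,ce=cv2.connectedComponentsWithStats(o.astype(np.uint8))
for i in range(1,n):
    if st[i,4]>20: print('orange',st[i],P[l==i].mean(0).round(1),np.nanpercentile(P[l==i],[2,98],axis=0).round(1))
E
```

```text
[499.73945416  53.77417784 249.83420158] [ 0.0061 -0.0026  0.0027  0.0009 -0.0003  0.001 ]
[499.73945416  53.77417784 249.83420158] [ 0.0061 -0.0026  0.0027  0.0009 -0.0003  0.001 ]
[499.73945416  53.77417784 249.83420158] [ 0.0061 -0.0026  0.0027  0.0009 -0.0003  0.001 ]
[499.73945416  53.77417784 249.83420158] [ 0.0061 -0.0026  0.0027  0.0009 -0.0003  0.001 ]
[-1.29349939e-01  7.15297136e-03  1.77242056e+00 -4.55873848e-05
  1.36238102e+00 -1.78584167e+00]
[[ 2.15000e-01 -9.27000e-01 -3.08000e-01  4.77111e+02]
 [ 9.77000e-01  2.04000e-01  6.90000e-02 -1.27079e+02]
 [-1.00000e-03 -3.15000e-01  9.49000e-01  3.95848e+02]]
tower 966 [ 558.7 -146.6] [50.1 55.3] 76.7 z 67.6
inside 700 [ 560.5 -146.9] [35.8 33.5] 77.9 z 29.5
[[-8.50000e-02 -9.46000e-01 -3.14000e-01  4.17341e+02]
 [ 9.96000e-01 -8.00000e-02 -2.60000e-02  4.64940e+01]
 [-0.00000e+00 -3.15000e-01  9.49000e-01  3.95721e+02]]
top 14699 [496.6  57.5] [51.5 77.8] 5.8 z 331.1
head 15657 [498.1  57.7] [54.6 77.8] 5.8 z 331.0
orange [291 171   8  29 184] [500.1  28.2 103.1] [[488.6  24.6  92.2]
 [513.1  32.  106.8]]
orange [343 170   8  29 146] [494.7  80.4 102.9] [[483.7  76.2  90. ]
 [508.1  84.7 106.8]]
```

```bash
python3 - <<'E'
from h import *
wait(.3); print(get_eef_pos())
s=snap('wrist','wpack2.png'); np.savez('pics/wpack2.npz',**s)
for fn,c in (('wpack1',(499,55)),('wpack2',(499,55)),('wlight1',(558,-146))):
  s=dict(np.load(f'pics/{fn}.npz'));P=cloud(s);z=P[...,2]
  print(fn,np.linalg.inv(s['world_to_cam'])[:3,3].round(2))
  def rect(m,name):
    p=P[m][:,:2].astype(np.float32); r=cv2.minAreaRect(p); print(name,m.sum(),np.round(r[0],1),np.round(r[1],1),round(r[2],1),'z',np.median(P[m][:,2]).round(1),np.median(p,0))
  near=np.hypot(P[...,0]-c[0],P[...,1]-c[1])<42
  wide=np.hypot(P[...,0]-c[0],P[...,1]-c[1])<100
  if 'pack' in fn:
    rect(near&(z>109)&(z<116),'top');rect(near&(z>102)&(z<116),'head');rect(wide&(z>22)&(z<34),'deck')
  else:
    rect(near&(z>64.5)&(z<72),'tower'); rect(near&(z>61)&(z<72),'tower2')
    m=near&(z>64.5)&(z<72); v,u=np.nonzero(m); print(u.min(),u.max(),v.min(),v.max())
s=dict(np.load('pics/wlight1.npz'));cv2.imwrite('pics/cl.png',cv2.resize(cv2.cvtColor(s['frame'][110:250,240:400],cv2.COLOR_RGB2BGR),None,fx=4,fy=4))
s=dict(np.load('pics/wpack2.npz'));cv2.imwrite('pics/cp.png',cv2.resize(cv2.cvtColor(s['frame'][110:230,240:400],cv2.COLOR_RGB2BGR),None,fx=4,fy=4))
E
```

```text
[499.54739423  54.53137792 250.02019653]
wpack1 [417.34  46.49 395.72]
top 1749 [498.8  54.5] [47.5 37.5] 5.6 z 111.7 [497.6426    54.353386]
head 2707 [498.5  54.5] [54.5 58.5] 5.8 z 111.1 [496.3264   54.20891]
deck 4943 [501.8  54.5] [111. 121.] 5.0 z 27.7 [478.3242    51.381012]
wpack2 [416.97  47.31 395.84]
top 1720 [498.8  54.2] [46.9 36.8] 5.6 z 111.7 [497.71448  54.37571]
head 2699 [498.3  54.4] [54.6 58.5] 5.0 z 111.1 [496.21835   54.168793]
deck 4938 [501.7  54.6] [110.9 120.8] 5.3 z 27.7 [478.49554   51.979446]
wlight1 [ 477.11 -127.08  395.85]
tower 966 [ 558.7 -146.6] [50.1 55.3] 76.7 z 67.6 [ 558.37885 -146.34422]
tower2 1121 [ 558.7 -146.6] [50.1 55.3] 76.7 z 67.4 [ 558.46515 -147.57903]
296 341 155 203
```

View pics/cl.png

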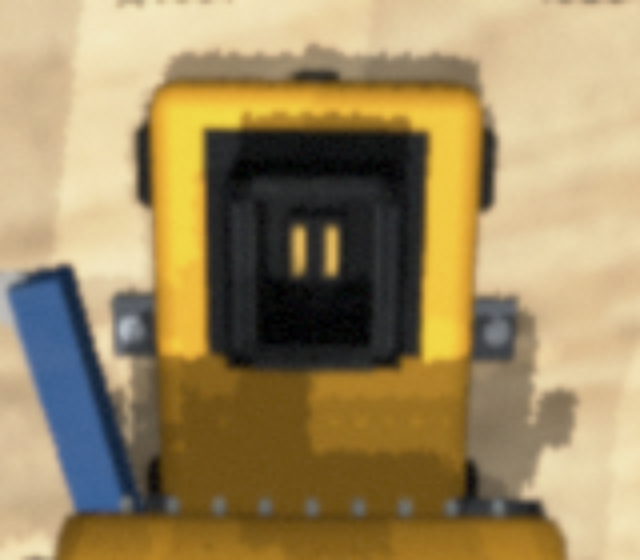

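View pics/cp.png

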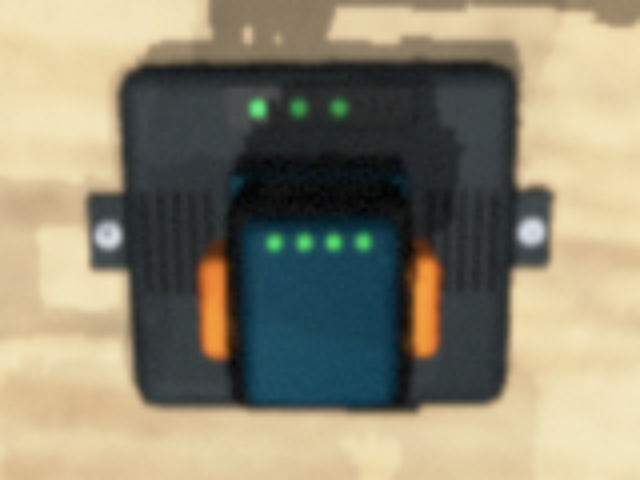

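```bash
python3 - <<'E'
from h import *
for fn,uv in (('wlight1',[(272.5,192.3),(364.3,192)]),('wpack2',[(267,169),(372.7,168.2)])):
  s=dict(np.load(f'pics/{fn}.npz'))
  r=ray(s,uv,4.); d=r[1]-r[0]; print(fn,r.round(1),r.mean(0).round(1),np.degrees(np.arctan2(-d[0],d[1])))
s=dict(np.load('pics/wlight1.npz'));P=cloud(s);z=P[...,2]
hsv=cv2.cvtColor(s['frame'],cv2.COLOR_RGB2HSV)
wide=(abs(P[...,0]-545)<70)&(abs(P[...,1]+146)<75)
m=wide&(z>22)&(z<34)&(hsv[...,0]<35)&(hsv[...,1]>120)
p=P[m][:,:2].astype(np.float32);print(m.sum(),cv2.minAreaRect(p))
E
```

```text
wlight1 [[ 578.5 -214.2    4. ]
 [ 604.6  -93.9    4. ]] [ 591.5 -154.     4. ] -12.21525380670403
wpack2 [[508.4 -13.8   4. ]
 [495.4 123.9   4. ]] [501.9  55.1   4. ] 5.403920408895687
3625 ((568.0531616210938, -148.95672607421875), (100.69786834716797, 117.89388275146484), 76.92961883544922)
```

```bash
python3 - <<'E'
from h import *
R=ori(5.4)
goto([499,54.5,140],R); wait(.3)
print(movel([499,54.5,73.5],R,rate=80,force_limit=8)); wait(.3)
print(get_eef_pos(),get_force(),get_grip_width())
print(gripper_to(.63,20)); wait(.2)
print(get_eef_pos(),get_force(),get_grip_width(),get_clock())
s=snap('wrist','g1.png'); snap('side','g1s.png')
E
```

```text
False
[499.25359286  54.48018694  73.86684345] [-0.69046094  1.23601343 -0.50181938] 1.0033210830404444
False
[499.03050617  54.49239086  73.55459396] [0.04504187 0.12084826 1.66647767] 0.6267045255534198 6.4167
```

View pics/g1.png

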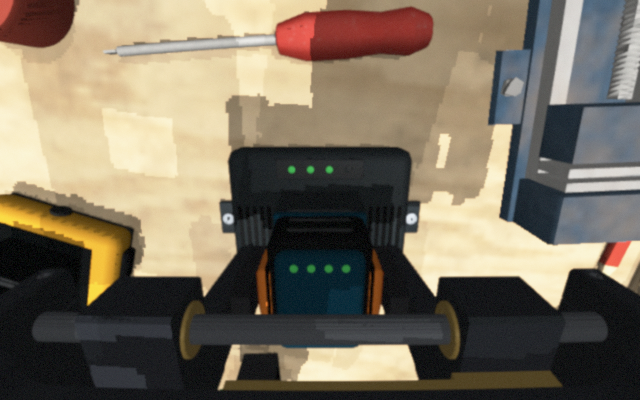

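Both fingers are at the orange tabs, symmetric (cols 262 and 377, row 285). Now the full pinch.

```bash
python3 - <<'E'
from h import *
print(gripper_to(.56,20)); print(get_force(),get_grip_width())
print(gripper_to(0.,20)); wait(.3)
print(get_eef_pos(),get_force(),get_ft_torque(),get_grip_width(),get_clock())
E
```

```text
False
[-1.27088094 -0.71996091  1.72790728] 0.5602342272056541
False
[499.09023061  54.52162342  73.77100409] [-1.37942952 -0.34377509  5.62313524] [0.16450791 0.27776213 0.0318766 ] 0.5238099900030381 7.35
```

```bash
python3 - <<'E'
from h import *
s=snap('wrist'); a=s['frame'][200:330,220:420]
t=snap('side'); b=t['frame'][130:260,240:380]
cv2.imwrite('pics/g2.png',cv2.cvtColor(np.vstack([cv2.resize(a,(600,390)),]),cv2.COLOR_RGB2BGR))
cv2.imwrite('pics/g2s.png',cv2.cvtColor(cv2.resize(b,(560,520)),cv2.COLOR_RGB2BGR))
E
```

```text
(no output)
```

View pics/g2.png

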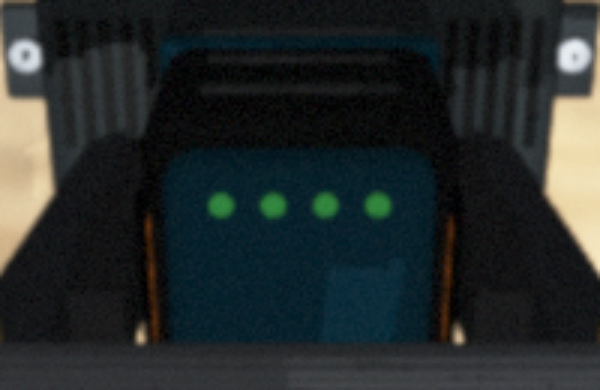

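View pics/g2s.png

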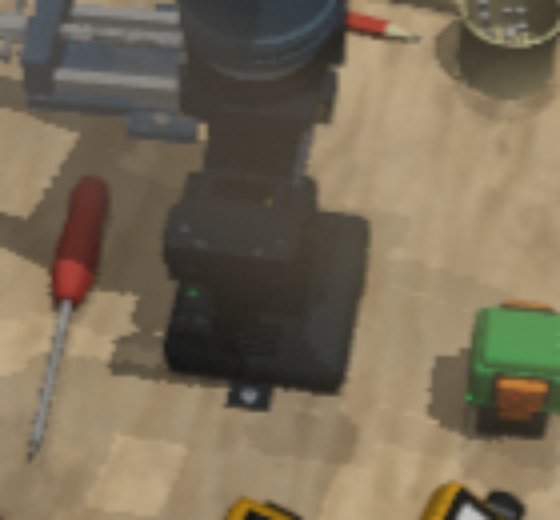

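Both tabs show only thin slivers (crop cols 152 and 448), so they are at their stops. I'll draw the pack out gently with a force guard.

```bash
python3 - <<'E'
from h import *
f0=np.array(get_force())
p=np.array(get_eef_pos());
print(movel([499,54.5,78],rate=20,force_limit=14),get_eef_pos(),np.array(get_force())-f0,get_grip_width())
E
```

```text
False [498.80945565  54.51255067  77.77008094] [ 1.73478402 -0.4315624  -8.43480807] 0.5240511660684712
```

```bash
python3 - <<'E'
from h import *
print(movel([499,54.5,100],rate=40,force_limit=14),get_eef_pos(),get_force())
print(movel([499,54.5,205],rate=90,force_limit=14),get_eef_pos(),get_force(),get_grip_width())
wait(.3)
s=snap('wrist','lift.png'); np.savez('pics/lift.npz',**s)
P=cloud(s);z=P[...,2];t=np.array(get_eef_pos());print(t,get_clock())
near=(np.hypot(P[...,0]-t[0],P[...,1]-t[1])<45)&(z>t[2]+30)&(z<t[2]+50)
print(near.sum());m=near&(z>np.nanpercentile(z[near],30)-2)
print(cv2.minAreaRect(P[m][:,:2].astype(np.float32)),np.median(z[m]))
E
```

```text
False [498.98862967  54.50547719 100.0732923 ] [-0.10165729  0.23024361 -2.41174333]
False [498.52345988  54.55562613 204.24939275] [-0.76440047  0.24106275 -2.03956791] 0.5212718696806758
[498.9198883   54.50710247 204.79952707] 10.1917
10285
((498.6456604003906, 54.58008575439453), (48.0750846862793, 79.77632141113281), 6.236412048339844) 242.57229992507416
```

View pics/lift.png

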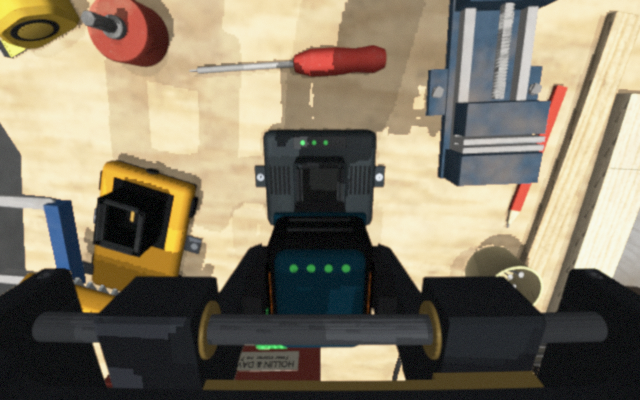

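The pack hangs in the gripper (top at (320,280)) and the charger bay is empty (320,185). Moving toward the light, with a fresh look at its bay on the way.

```bash
python3 - <<'E'
from h import *
R=ori(-12.7); a=np.radians(-12.7); ux=np.array([np.cos(a),np.sin(a)])
c=np.array([558.7,-146.6])
q=c+ux*30
goto([q[0],q[1],215],R); wait(.4)
s=snap('wrist','l2.png'); np.savez('pics/l2.npz',**s)
print(get_eef_pos(),get_grip_width(),get_clock(),get_force())
P=cloud(s);z=P[...,2]
near=np.hypot(P[...,0]-558,P[...,1]+146)<42
m=near&(z>64.5)&(z<72);v,u=np.nonzero(m);print(u.min(),u.max(),v.min(),v.max())
print(cv2.minAreaRect(P[m][:,:2].astype(np.float32)))
E
```

```text
[ 587.98663005 -152.60225759  215.11498882] 0.524402301941653 11.5417 [ 0.87417816 -0.17519319 -2.20011846]
293 345 128 184
((558.235595703125, -146.53541564941406), (50.18709182739258, 55.04607009887695), 77.63433837890625)
```

View pics/l2.png

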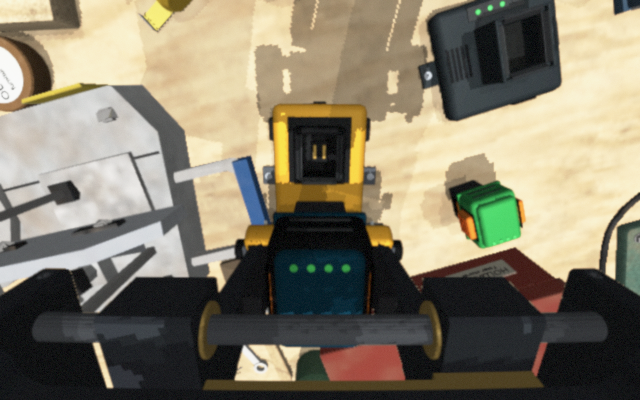

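```bash
python3 - <<'E'
from h import *
s=dict(np.load('pics/l2.npz'));P=cloud(s);z=P[...,2]
near=np.hypot(P[...,0]-499,P[...,1]-54.5)<45
m=near&(z>64.5)&(z<72);print(cv2.minAreaRect(P[m][:,:2].astype(np.float32)))
R=ori(-12.6)
goto([558.4,-146.6,150],R); wait(.3)
print(get_eef_pos())
snap('side','a1s.png');snap('scene','a1c.png')
for n in('side','scene'):
    f=cv2.imread(f"pics/a1{n[0] if n=='side' else 'c'}.png")
    f=f[190:340,240:400] if n=='side' else f[160:310,330:490]
    cv2.imwrite(f'pics/a1{n}x.png',cv2.resize(f,None,fx=3.5,fy=3.5))
E
```

```text
((499.038330078125, 54.143245697021484), (55.67767333984375, 52.396080017089844), 5.231694221496582)
[ 559.85546103 -147.25237481  151.77939348]
```

View pics/a1sidex.png

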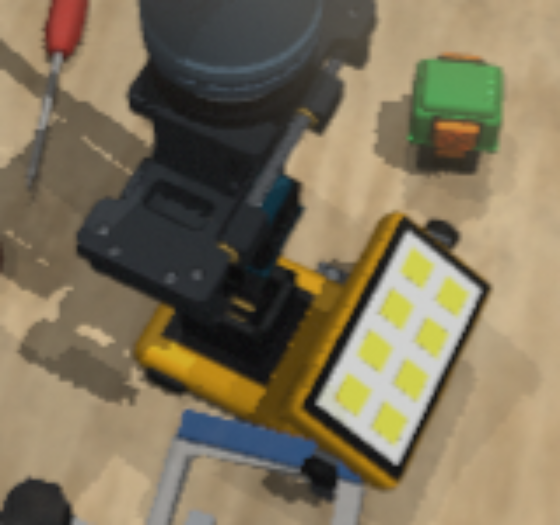

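View pics/a1scenex.png

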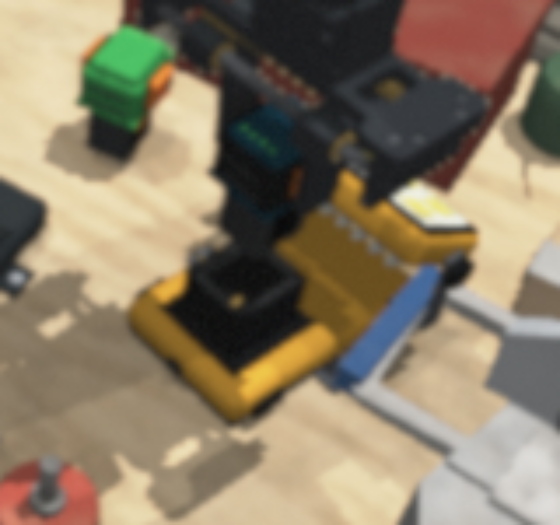

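Charger bay measured in the same view gives (499.0,54.1), which agrees with where the pack was gripped, so the light's bay centre (558.4,−146.6) should be good. Lowering with a force guard.

```bash
python3 - <<'E'
from h import *
c=[558.4,-146.6]
print(movel(c+[118],rate=60,force_limit=8)); wait(.3); print(get_eef_pos(),get_force())
for zz in (108,102,96,90,84):
    r=movel(c+[zz],rate=25,force_limit=8); print(zz,r,np.round(get_eef_pos(),2),np.round(get_force(),1),np.round(get_ft_torque(),2))
    if r: break
print(get_clock(),get_grip_width())
E
```

```text
False
[ 558.63104136 -146.72625477  118.390888  ] [ 0.09985533 -0.49512686 -1.90007184]
108 False [ 558.26 -146.52  107.74] [-0.6 -0.3 -2.8] [ 0.13 -0.03  0.01]
102 False [ 558.22 -146.51  101.71] [-0.8 -0.4 -2. ] [ 0.05 -0.06 -0.  ]
96 False [ 558.22 -146.5    95.71] [ 0.8  0.  -2.1] [ 0.09 -0.09 -0.02]
90 False [ 558.19 -146.52   89.71] [ 0.2 -0.2 -2.2] [ 0.06 -0.03 -0.02]
84 False [ 558.2  -146.51   83.71] [ 0.1  0.4 -2.5] [ 0.02 -0.1  -0.03]
15.4333 0.5260678635912209
```

```bash
python3 - <<'E'
from h import *
c=[558.4,-146.6]
print(movel(c+[81],rate=20,force_limit=8),get_force())
for o in (.62,.75,1.0): gripper_to(o); print(get_grip_width(),np.round(get_force(),1))
wait(.2)
print(movel(c+[150],rate=100,force_limit=8),get_force(),get_clock())
gripper_to(0.0,10); wait(.2)
s=snap('wrist','r1.png');snap('side','r1s.png'); np.savez('pics/r1.npz',**s)
P=cloud(s);z=P[...,2];near=(np.hypot(P[...,0]-558.4,P[...,1]+146.6)<36)&(z>100)&(z<125)
print(np.nanpercentile(z[near],[50,70,90]))
m=near&(z>np.nanpercentile(z[near],70)-2);print(m.sum(),cv2.minAreaRect(P[m][:,:2].astype(np.float32)))
E
```

```text
False [ 0.39543896 -0.93777366 -2.1184835 ]
0.6202957431915761 [-0.3  0.3 -1.1]
0.7465946666212658 [0.2 0.  0.8]
0.9983155869090539 [-1.1 -0.1  1. ]
False [0.41093256 0.15965687 0.12329646] 17.9917
[117.58987076 118.71507117 119.46542673]
2504 ((552.551513671875, -145.62669372558594), (37.00291442871094, 35.18644714355469), 77.14889526367188)
```

View pics/r1.png

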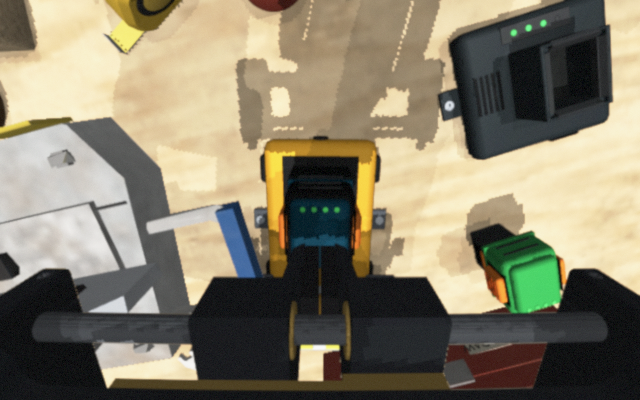

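View pics/r1s.png

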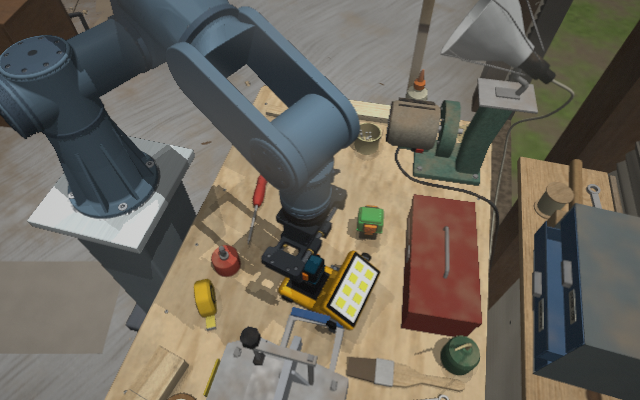

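The pack sits upright in the bay at about 6.5 mm up with its tabs out (wrist (320,220)), as expected before latching. Now pressing on its top with shut fingers.

```bash
python3 - <<'E'
from h import *
c=[558.4,-146.6]
print(movel(c+[122],rate=50,force_limit=6),get_eef_pos(),get_force()); wait(.2)
for lim in (12,17,20,22):
    f=np.array(get_force()); 
    r=movel(c+[109],rate=12,force_limit=max(2,lim-f[2])); print(lim,r,np.round(get_eef_pos(),2),np.round(get_force(),1))
    if not r or get_eef_pos()[2]<112.3 and get_force()[2]>18: break
wait(.3); print(get_eef_pos(),get_force(),get_clock())
E
```

```text
False [ 558.45159467 -146.60267184  121.94241827] [ 0.114341   -0.30852559 -1.13030005]
12 True [ 559.69 -146.9   115.17] [-1.8  2.   6.8]
17 True [ 560.33 -147.15  113.4 ] [-2.1  1.6  8.4]
20 True [ 560.48 -147.1   113.46] [-1.   1.6  8. ]
22 True [ 560.54 -147.12  113.46] [-1.9  2.1  8.3]
[ 560.47260713 -147.02898317  113.45233421] [-1.38740947  1.14048551  8.31271299] 22.4417
```

```bash
python3 - <<'E'
from h import *
movel([558.4,-146.6,150],R:=None,rate=80); wait(.2)
s=snap('wrist','p1.png');np.savez('pics/p1.npz',**s)
P=cloud(s);z=P[...,2];near=(np.hypot(P[...,0]-558.4,P[...,1]+146.6)<36)&(z>100)&(z<125)
print(np.nanpercentile(z[near],[50,70,90]),get_clock(),get_force())
cv2.imwrite('pics/p1x.png',cv2.resize(cv2.cvtColor(s['frame'][160:290,240:400],cv2.COLOR_RGB2BGR),None,fx=4,fy=4))
for fn in('r1','p1'):
  s=dict(np.load(f'pics/{fn}.npz'));P=cloud(s);z=P[...,2]
  hsv=cv2.cvtColor(s['frame'],cv2.COLOR_RGB2HSV)
  o=(np.hypot(P[...,0]-558,P[...,1]+146)<45)&(hsv[...,0]<14)&(hsv[...,1]>150)&(hsv[...,2]>80)&(z>85)
  n,l,st,ce=cv2.connectedComponentsWithStats(o.astype(np.uint8))
  for i in range(1,n):
    if st[i,4]>20: print(fn,st[i],np.nanpercentile(P[l==i],[2,98],axis=0).round(1))
  top=(np.hypot(P[...,0]-545,P[...,1]+143.5)<10); print(np.nanmedian(z[top]))
E
```

```text
[111.63595605 112.76072499 113.49961237] 23.3167 [-0.45013929 -0.69455571  0.1049501 ]
r1 [279 210   9  38 187] [[ 540.8 -174.9  106.9]
 [ 563.3 -167.2  113.9]]
r1 [351 213  10  35 202] [[ 552.4 -128.   107.9]
 [ 574.  -119.6  114.1]]
188.92111212911718
p1 [277 202  12  43 196] [[ 540.2 -176.8   87.9]
 [ 563.4 -166.6  108.1]]
p1 [351 203  13  42 231] [[ 551.8 -126.2   91.7]
 [ 574.9 -117.   107.7]]
185.2942488761529
```

View pics/p1x.png

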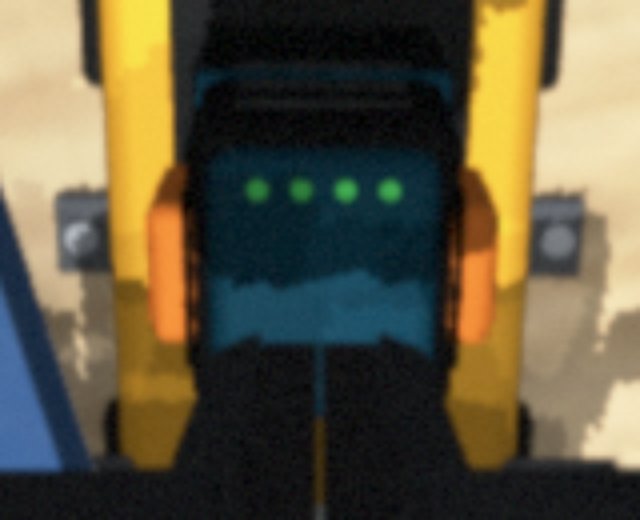

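The pack dropped 6 mm and stayed down after I let go; both tabs stand out (crop cols 165 and 480). One last check from higher up.

```bash
python3 - <<'E'
from h import *
a=np.radians(-12.6);U=np.array([[np.cos(a),np.sin(a)],[-np.sin(a),np.cos(a)]])
movel([558.4,-146.6,250],rate=150); wait(.5)
s=snap('wrist','end.png');np.savez('pics/end.npz',**s); snap('scene','endc.png')
P=cloud(s);z=P[...,2];xy=(P[...,:2]-[558.4,-146.6])@U.T
near=(np.abs(xy)<40).all(-1)
t=near&(z>109)&(z<118); print('top',t.sum(),np.median(z[t]),cv2.minAreaRect(P[t][:,:2].astype(np.float32)))
X=np.c_[P[t],np.ones(t.sum())]; print('plane',np.linalg.lstsq(np.c_[xy[t],np.ones(t.sum())],z[t],rcond=None)[0])
hsv=cv2.cvtColor(s['frame'],cv2.COLOR_RGB2HSV)
o=near&(hsv[...,0]<14)&(hsv[...,1]>150)&(hsv[...,2]>80)&(z>95)
for sg in(-1,1):
    q=o&(sg*xy[...,1]>0); print(sg,q.sum(),np.percentile(xy[q][:,1],[1,50,99]))
print(get_clock(),get_force(),get_grip_width())
E
```

```text
top 1792 112.80973455690838 ((558.2373657226562, -146.3303985595703), (37.744590759277344, 46.542198181152344), 76.91732788085938)
plane [4.62853582e-03 1.64134186e-03 1.12683587e+02]
-1 29 [-28.51210764 -23.7935379  -21.46352953]
1 34 [21.97083901 26.75625725 37.91093461]
24.7333 [ 1.06253782 -0.23264376 -0.18491005] 0.007779474829891155
```

View pics/endc.png

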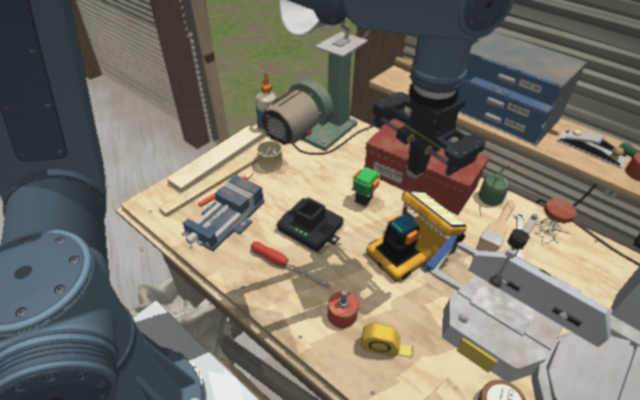

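```bash
python3 - <<'E'
from h import *
for f in('wpack2','end'):
    im=cv2.imread(f'pics/{f}.png');hsv=cv2.cvtColor(im,cv2.COLOR_BGR2HSV)
    cr=im[140:230,260:380]; cv2.imwrite(f'pics/{f}_x.png',cr)
a=np.hstack([cv2.imread('pics/wpack2_x.png'),cv2.imread('pics/end_x.png')]);cv2.imwrite('pics/cmp.png',cv2.resize(a,None,fx=3.3,fy=3.3,interpolation=2))
E
```

```text
(no output)
```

View pics/cmp.png

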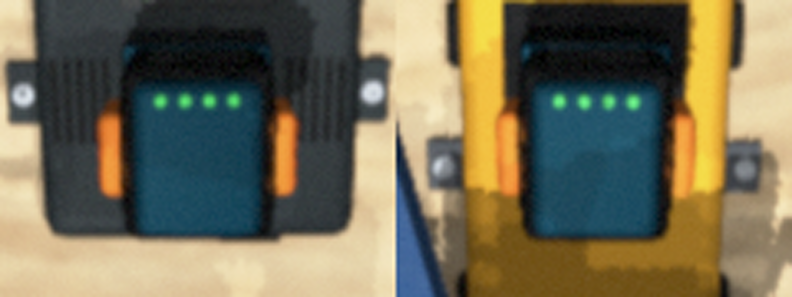

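The tab span now (crop cols 498–694, 196 px) matches the span in the charger at the start (98–297, 199 px), so both tabs are sprung out. Handing in.

```bash
python3 -c "
from station import *
print(job_done(),get_clock())"
```

```text
the job is handed in; nothing more can be done
the job is handed in; nothing more can be done
```

The battery pack is latched in the work light with both tabs sprung out, and I handed the job in at about 25 s on the robot's clock. The system reported no verdict.

**What I did**
- Pinched both tabs to their stops with a 20 N grip while the pack sat in the charger. I then drew it out under a force guard, and only the pack's weight showed at the wrist.
- Lowered it into the light's bay with no noticeable resistance and let go about 7 mm above the floor.
- Pressed the middle of its top with the fingers shut, stepping the force limit up to about 22 N.

**Last checks**
- **Height:** the top dropped 6 mm and stayed down after I backed off. It reads 112.8 mm, against 111.7 mm in the charger, so the pack is held about 1 mm above the floor.
- **Position:** it is within about 0.5 mm of the bay centre and tilted less than 0.01 rad.
- **Tabs:** they span 196 px now, against 199 px in the charger at the start.
- **Surroundings:** the gripper is well clear. Comparing the scene pictures by eye, the bystanders and the green look-alike look unmoved.

**Readings that disagreed**
- While pressing, the force guard kept tripping at its limits, but the reading after each stop was only about 8 N. I relied on the pack's measured height to judge the latching, not on the force.
- The fingertips also drifted about 2 mm sideways during the press.
- The tab positions from the depth data were too sparse and noisy to trust at the end, so I used the pixel comparison instead.

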